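# Load the polarimeter tube and push it home

### The arm

A 7-joint arm with a two-finger parallel gripper is mounted at the origin on the work surface. World frame = base frame: x ahead of the robot, y to its left, z up, the work surface at z = 0. Lengths are in m, angles in rad, forces in N, time in s.
With the tool pointing down it reaches from about 0.4 to 0.85 m from the base axis. Payload 10.4 kg.
Tool frame: the origin (TCP) lies between the finger pads; the fingertips stand 14 mm ahead of it and the grasp point (between the pads) lies 5 mm behind it; z points along the fingers, y is the direction in which the jaws open and shut (so a half turn about z gives the same grasp; the last joint's range is limited). The gripper opens to 87 mm and grips with 3 to 60 N. Pads are 19 mm wide; open, the fingers measure 117 mm over their backs; the gripper's body (75 mm by 190 mm) begins 51 mm behind the grasp point.
Start: joints at [1.111, 0.332, -0.065, 1.46, 0.022, 1.35, -0.088], TCP at [0.264, -0.566, 0.204] pointing down, gripper open.
Joint ranges: [-2.6, 2.6], [-0.5, 2.12], [-1.47, 1.34], [0.16, 2.42], [-1.27, 4.41], [0.06, 2.06], [-2.6, 2.6]. Speed limits (rad/s): [2.22, 2.22, 2.79, 2.79, 3.14, 3.14, 3.14].

### API

Orientations are given as a unit quaternion [x, y, z, w].
In Python, from bench import readout, camera, calibration, order gives the robot as it stands.
- The arm moves only by the tool apply_moves, never from a script. Its argument "deltas" is a list of rows, each an object with "translation": the shift along the world's x, y, z in m, a list of three; "turn": the turn, a rotation vector about the world's x, y, z in rad, a list of three; "hand": the finger opening in m, from 0 to 0.087. A call has 1 to 5 rows; each row shifts and turns the pose as measured when the row begins; what a row does not reach is not made up. A row lasts 1/10 s, in which the tool goes at most 50 mm and 8.59 degrees, less where a joint would pass 70% of its speed; a pose out of reach is approached as far as the arm can. A call with a gripper value outside its range is refused whole. The fingers move at their own pace and stop on an object; "newtons" is the grip in N (left out, the last holds). Time passes only in rows, so rows that do not move let the fingers close. It gives the time, the measured TCP pose, the force and the opening at its end, in the units of the state.
- readout.read_state(): the state, without advancing time (a new reading comes with each control period).
- camera(name): name is "side" or "top" or "wrist"; returns the picture (384x512x3 uint8, red, green, blue); there is no depth.
- calibration(name): a dict with "fx", "fy", "cx", "cy" (pixels), "extrinsics" (4x4, takes a point from world to camera coordinates). Camera axes: x right, y down, z forward; pixel columns grow to the right and rows downward; lengths in m; the calibration is good to about 2 mm. A picture is of the moment at which its call begins: read the wrist's pose just before it. calibration takes no time and is no camera call; for the wrist camera it gives the pose at the moment of the call.
- order.close_job(): hands the job in, once; it reports no verdict.
The state is a dict: "time": time; "joint_positions": joint angles; "joint_vel": joint speeds; "joint_torque": joint torques, N m; "ee_pos": TCP position; "eef_rot": TCP orientation; "ft_force": force on the tool from outside, world axes, zero at the start; "torque": the same for the moment, N m; "width": finger opening in m.
Only numpy, scipy, OpenCV 4.12 (cv2) and the standard library are available. Lean on these libraries where they do the work, as an engineer would, in place of code of your own. Each camera call takes 0.05 s, during which the arm holds its last target. There are 200 camera calls.

### The job

Load the long sample tube into the polarimeter: take it from its rack, lay it gently into the open part of the V-shaped trough and let go of it. Then push it by its end along the trough and under the hood until you feel it bear against the stop pins, gently, as its end windows are glass and must not be pressed hard. Leave it lying there, fully home, and leave everything else on the bench where it is.

Things in the scene. Friction and masses are not known exactly. Their poses are not given: they have to be found in the camera images.
- long_tube: The long tube, 200 mm overall, 0.20 to 0.34 kg: glass barrel 20 mm in diameter, a steel cap 34 mm in diameter and 22 mm long with a flat end face on each end. A glass bulge (29 mm in diameter, 20 mm long) near one cap; the middle 90 mm is plain: grip there. It may go in either way round. Origin at its centre on the axis; x along the tube, end faces at x = -100 and +100 mm.
- short_tube: The short polarimeter tube in the other place of the rack, same diameters but only 110 mm long, caps 16 mm long; leave it. Origin at its centre, x along the tube.
- rack: White fixed rack 130 x 190 mm. The tubes lie along its x, axes 55 mm above the bench, at y = +42 and -42 mm; which lies where varies. Each barrel rests in two V saddles 8 mm thick, 32 mm either side of its middle, on cross bars 10 mm wide and 36 mm high; between these nothing is higher than 12 mm. Origin on the bench under its centre.
- polarimeter: White bench polarimeter, fixed, 545 x 170 mm. y runs along its trough, from the lamp housing (y -215 to -135 mm, 177 mm high) to the detector housing (y 235 to 330 mm, 202 mm high). The base beside the trough is 82 mm high. The tube is pushed towards +y. Origin on the bench, under the trough's middle line.
- hood_mouth (a point): Centre of the mouth of the black hood that covers the trough from here (polarimeter y = 135 mm) to the detector housing (y = 235 mm); 115 mm above the bench, on the tube's axis. Inside it is 48 mm wide and its roof is 24 mm above the axis; roof top 143 mm above the bench.
- trough_start (a point): Start of the aluminium V-trough at the lamp housing (polarimeter y = -135 mm), on the axis of a tube lying in it (x = 0, 115 mm above the bench). Flanks at 45 degrees, 40 mm wide outside, upper edges 105.5 mm above the bench, open from above up to the hood. A tube slides in it against a friction of about 1 to 4 N.
- stop: Holder of the stop under the hood's roof (polarimeter y = 195 mm). It carries two upright steel dowel pins, 6 mm thick, 18 mm apart, either side of the light path, on which the leading cap's face comes to bear. They are rigid. A screw sets them up to 25 mm before or behind this point, unseen: only felt. Origin on the tube's axis; axes as the polarimeter's.
- jar_a: Honey jar, 64 mm in diameter, 75 mm high, bystander. Origin under its base.
- jar_b: Second honey jar with a paper label, same size, bystander. Origin under its base.
- reagent: Glass bottle, 80 mm in diameter, 170 mm high, bystander. Origin under its base.
- timer: White bench timer 70 x 75 x 16 mm, bystander. Origin under its centre.
- pipette: Hand pipette lying on the bench, 260 mm long, 26 mm wide, 30 mm high, bystander. Origin on the bench near its middle, x towards its tip.
- spare_cap: Spare steel tube cap standing on the bench, 34 mm in diameter, 22 mm high, bystander. Origin under its centre.

How it is judged:
By the outcome, as a careful person would: the job done as asked, in the order asked, and still so for the second after the job is handed in, with the robot touching nothing.
It also fails if it takes over 67 s, if anything falls off the work surface, if the arm or the gripper's body presses on something with over 40 N, if the wrist force passes 120 N, or if a joint passes its speed limit or range.

## Working session

There is one attempt and no reset: what is moved stays moved. The work goes in short steps, Python scripts to look and compute and a tool call to move; the robot and the scene stay as the last step left them, time stands still between calls to the robot, and variables do not carry over. Pictures are saved under pics/ and viewed, about 8 in all and at most 12, crops included, and the job is handed in when it is done.

Besides the shell and the picture viewer there is one more tool, called after "Request:" as name(argument=value, ...) on one line, values as JSON. apply_moves: Moves the arm, as the interface text tells. Its arguments: {"type":"object","properties":{"deltas":{"type":"array","items":{"type":"object","properties":{"translation":{"type":"array","items":{"type":"number"}},"turn":{"type":"array","items":{"type":"number"}},"hand":{"type":"number"}}}},"newtons":{"type":"number"}},"required":["deltas"]}

```bash
mkdir -p pics; cat > h.py <<'E'
import numpy as np, cv2
from bench import readout, camera, calibration, order
def ray(c,u,v):
    E=np.array(c["extrinsics"]);R=E[:3,:3];t=E[:3,3]
    d=R.T@np.array([(u-c["cx"])/c["fx"],(v-c["cy"])/c["fy"],1.]);return -R.T@t,d
def onz(c,u,v,z):
    o,d=ray(c,u,v);return o+d*(z-o[2])/d[2]
def proj(c,p):
    E=np.array(c["extrinsics"]);q=E[:3,:3]@np.array(p)+E[:3,3];return np.array([c["fx"]*q[0]/q[2]+c["cx"],c["fy"]*q[1]/q[2]+c["cy"]])
def snap(n,f):
    c=calibration(n);im=camera(n)[:,:,::-1].copy();cv2.imwrite(f"pics/{f}.png",im);return c,im
E
python3 - <<'E'
from h import *
for n in("top","side"):
    c,im=snap(n,n+"0")
    E=np.array(c["extrinsics"]);print(n,c["fx"],c["cx"],c["cy"],(-E[:3,:3].T@E[:3,3]).round(3),E[:3,:3].round(3).tolist())
s=readout.read_state();print({k:np.round(v,3).tolist() for k,v in s.items()})
a=cv2.resize(cv2.imread("pics/top0.png"),(800,600),interpolation=cv2.INTER_CUBIC);cv2.imwrite("pics/top0b.png",a)
a=cv2.resize(cv2.imread("pics/side0.png"),(800,600),interpolation=cv2.INTER_CUBIC);cv2.imwrite("pics/side0b.png",a)
E
```

```text
top 404.6366290672872 254.29544105776532 190.0580367233357 [ 0.364 -0.066  1.386] [[0.01, -1.0, -0.0], [-0.993, -0.009, -0.121], [0.121, 0.001, -0.993]]
side 437.48438314463715 261.4041683285706 186.23162731370246 [-0.056  1.143  0.952] [[-0.895, -0.445, 0.009], [-0.251, 0.488, -0.836], [0.368, -0.751, -0.549]]
{'time': 0.1, 'joint_positions': [1.111, 0.333, -0.065, 1.461, 0.022, 1.35, -0.088], 'joint_vel': [-0.0, -0.003, 0.001, -0.001, -0.002, 0.001, -0.0], 'joint_torque': [0.0, -62.455, 0.024, -39.072, -0.061, 0.037, 0.0], 'ee_pos': [0.264, -0.566, 0.203], 'eef_rot': [0.976, 0.217, -0.0, -0.001], 'ft_force': [-0.927, 0.708, -0.475], 'torque': [-0.005, 0.017, 0.037], 'width': 0.087}
```

View pics/top0b.png

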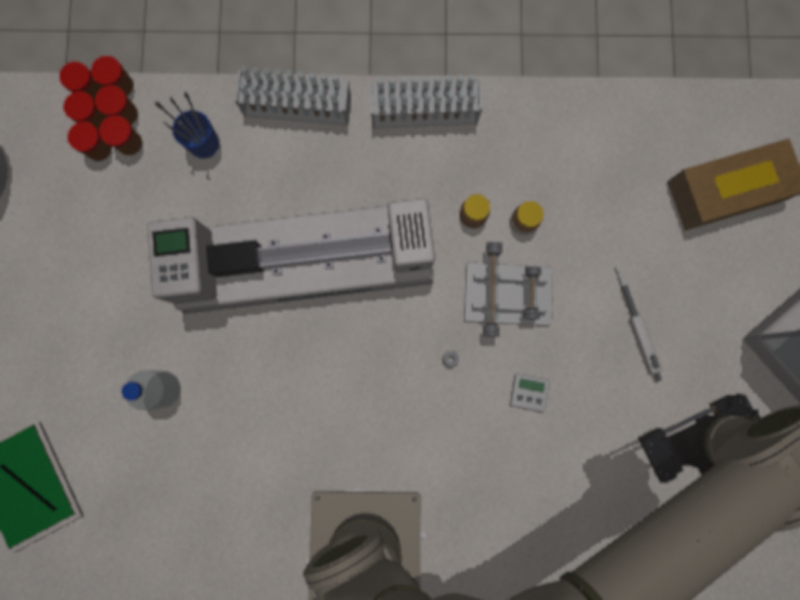

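View pics/side0b.png

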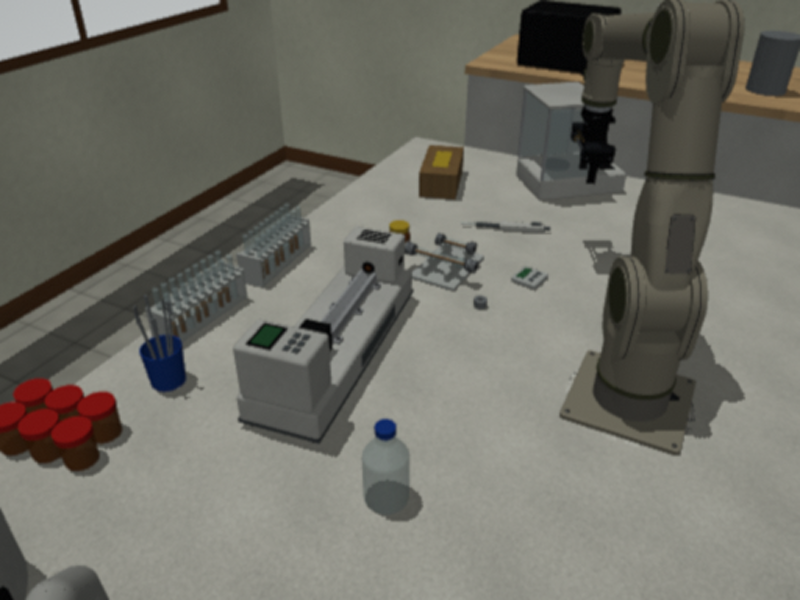

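The top picture shows the long tube with caps at (494,249) and (490,330), and the short tube to its right at x≈532. The trough runs from the hood mouth (262,257) to the lamp housing (390,243). The side view shows the same layout. I'll turn these into positions.

```bash
python3 - <<'E'
from h import *
c=calibration("top");k=384/600
def P(u,v,z):return onz(c,(u+.5)*k-.5,(v+.5)*k-.5,z)
a=P(494,248,.058);b=P(490.5,330,.058);print("tube",a.round(4),b.round(4),np.linalg.norm(a-b),((a+b)/2).round(4), np.arctan2(*(a-b)[1::-1]))
print("short",P(532,272,.058).round(3),P(532,313,.058).round(3))
m=P(262,243,.143),P(261,271,.143);print("hood mouth corners",[x.round(4) for x in m])
m=P(388,234,.1055),P(388,256,.1055),P(264,248,.1055),P(264,267,.1055);print("trough edges",[x.round(4) for x in m])
# polarimeter corners on housing tops
for q in[(390,205,.177),(427,201,.177),(433,262,.177),(394,268,.177),(150,222,.202),(194,218,.202),(200,292,.202),(154,298,.202)]:print(q,P(*q).round(4))
# enlarged crops
im=cv2.imread("pics/top0.png")
A=cv2.resize(im[120:200,90:290],(800,320),interpolation=cv2.INTER_CUBIC)
B=cv2.resize(im[145:225,280:370],(315,280),interpolation=cv2.INTER_CUBIC)
o=np.zeros((600,800,3),np.uint8);o[:320]=A;o[320:,:315]=B;cv2.imwrite("pics/crop.png",o)
E
```

```text
tube [ 0.6328 -0.2689  0.058 ] [ 0.4574 -0.26    0.058 ] 0.17559786963624024 [ 0.5451 -0.2645  0.058 ] -0.050726548763861734
short [ 0.582 -0.349  0.058] [ 0.494 -0.348  0.058]
hood mouth corners [array([0.6213, 0.2081, 0.143 ]), array([0.5646, 0.2081, 0.143 ])]
trough edges [array([ 0.6505, -0.0431,  0.1055]), array([ 0.6043, -0.0436,  0.1055]), array([0.6186, 0.2119, 0.1055]), array([0.579 , 0.2105, 0.1055])]
(390, 205, 0.177) [ 0.6924 -0.0476  0.177 ]
(427, 201, 0.177) [ 0.7012 -0.1201  0.177 ]
(433, 262, 0.177) [ 0.5799 -0.1322  0.177 ]
(394, 268, 0.177) [ 0.5674 -0.0567  0.177 ]
(150, 222, 0.202) [0.6479 0.4109 0.202 ]
(194, 218, 0.202) [0.6565 0.327  0.202 ]
(200, 292, 0.202) [0.5138 0.3088 0.202 ]
(154, 298, 0.202) [0.5016 0.395  0.202 ]
```

View pics/crop.png

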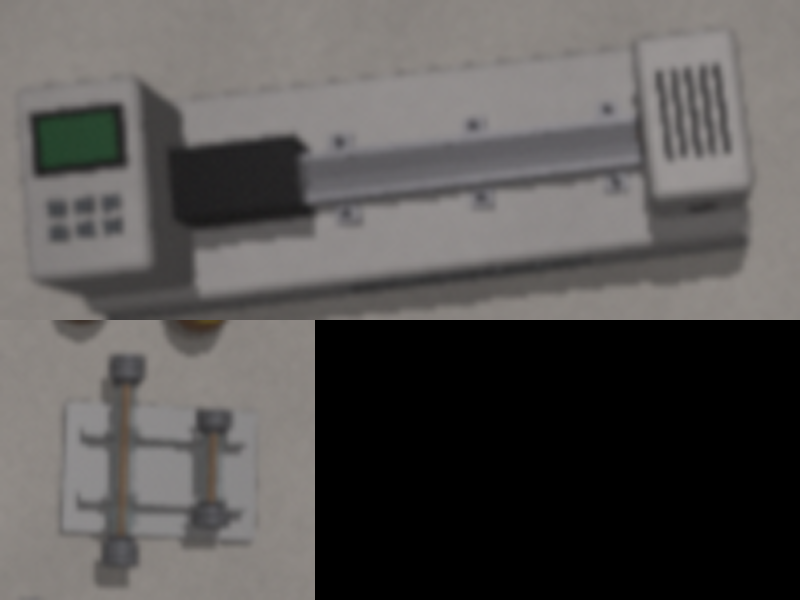

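The crop confirms the trough edges and that the long tube sits nearest the lamp. The polarimeter yaw is about +0.115 rad and the tube axis is at about -0.05 rad, centred near (0.545, -0.264). I'll approach the rack.

Request:
apply_moves(deltas=[{"translation": [0.028, 0.03, 0], "turn": [0, 0, -0.049]}, {"translation": [0.028, 0.03, 0], "turn": [0, 0, -0.049]}, {"translation": [0.028, 0.03, 0], "turn": [0, 0, -0.049]}, {"translation": [0.028, 0.03, 0], "turn": [0, 0, -0.049]}, {"translation": [0.028, 0.03, 0], "turn": [0, 0, -0.049]}])

```text
invalid input
```

Request:
apply_moves(deltas=[{"translation": [0.028, 0.03, 0], "turn": [0, 0, -0.049]}, {"translation": [0.028, 0.03, 0], "turn": [0, 0, -0.049]}, {"translation": [0.028, 0.03, 0], "turn": [0, 0, -0.049]}, {"translation": [0.028, 0.03, 0], "turn": [0, 0, -0.049]}, {"translation": [0.028, 0.03, 0], "turn": [0, 0, -0.049]}])

```text
invalid input
```

Request:
apply_moves(deltas=[{"translation": [0.028, 0.03, 0], "turn": [0, 0, -0.049], "hand": 0.087}, {"translation": [0.028, 0.03, 0], "turn": [0, 0, -0.049], "hand": 0.087}, {"translation": [0.028, 0.03, 0], "turn": [0, 0, -0.049], "hand": 0.087}, {"translation": [0.028, 0.03, 0], "turn": [0, 0, -0.049], "hand": 0.087}, {"translation": [0.028, 0.03, 0], "turn": [0, 0, -0.049], "hand": 0.087}])

```text
time: 0.6
ee_pos: [0.4005, -0.415, 0.2001]
eef_rot: [0.996, 0.085, -0.003, -0.002]
ft_force: [1.2, -0.4, -0.6]
width: 0.0871
```

Request:
apply_moves(deltas=[{"translation": [0.028, 0.03, 0], "turn": [0, 0, -0.049], "hand": 0.087}, {"translation": [0.028, 0.03, 0], "turn": [0, 0, -0.049], "hand": 0.087}, {"translation": [0.028, 0.03, 0], "turn": [0, 0, -0.049], "hand": 0.087}, {"translation": [0.028, 0.03, 0], "turn": [0, 0, -0.049], "hand": 0.087}, {"translation": [0, 0, 0], "turn": [0, 0, -0.049], "hand": 0.087}])

```text
time: 1.1
ee_pos: [0.5193, -0.2823, 0.1984]
eef_rot: [0.999, -0.039, -0.003, -0.004]
ft_force: [-0.0, -0.2, -0.3]
width: 0.0874
```

```bash
python3 - <<'E'
from h import *
s=readout.read_state();print(s["ee_pos"],s["eef_rot"],s["time"])
c,im=snap("wrist","w1");E=np.array(c["extrinsics"])
print(c["fx"],c["cx"],c["cy"],(-E[:3,:3].T@E[:3,3]).round(3),E[:3,:3].round(3).tolist())
E
```

```text
[ 0.51930598 -0.2823233   0.19842872] [ 0.9992435  -0.03854823 -0.00287488 -0.00426487] 1.1
284.0867340593358 255.48267270437543 189.5078051640248 [ 0.585 -0.288  0.379] [[-0.076, -0.997, -0.009], [-0.967, 0.072, 0.246], [-0.245, 0.027, -0.969]]
```

View pics/w1.png

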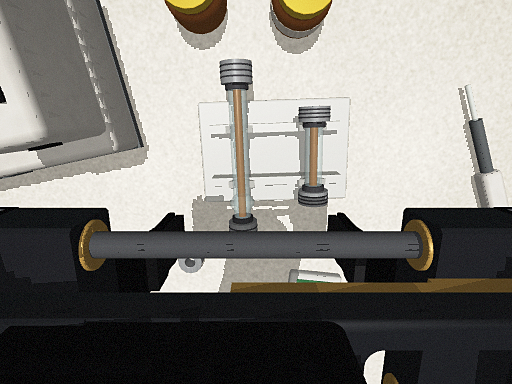

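The wrist view shows the long tube from the far cap face at (235,60) to the near cap collar at (243,222). The barrel passes (238,100) and (242,200), with the cross bars at rows ≈130 and 176.

```bash
python3 - <<'E'
from h import *
c=calibration("wrist");im=cv2.imread("pics/w1.png").astype(int)
# copper-coloured core line gives the axis
hsv=cv2.cvtColor(im.astype(np.uint8),cv2.COLOR_BGR2HSV);m=cv2.inRange(hsv,(5,80,60),(22,255,255))
pts=[]
for r in range(92,210,3):
    x=np.where(m[r,225:260])[0]
    if len(x)>2:pts.append((x.mean()+225,r))
P=np.array([onz(c,u,v,.055) for u,v in pts])
k=np.polyfit(P[:,0],P[:,1],1);print("axis slope",k, "resid",np.std(P[:,1]-np.polyval(k,P[:,0])),P[0],P[-1])
for u,v,z in[(235,85,.055+.017),(237,90,.055),(236,60,.072),(242,217,.068),(242,212,.055),(239,130,.036),(241,177,.036)]:
    p=onz(c,u,v,z);print((u,v,z),p.round(4),np.polyval(k,p[0]).round(4))
E
```

```text
axis slope [-0.04893538 -0.24045412] resid 0.00023779525638195845 [ 0.61173732 -0.27040876  0.055     ] [ 0.47870545 -0.2638544   0.055     ]
(235, 85, 0.07200000000000001) [ 0.6171 -0.2706  0.072 ] -0.2707
(237, 90, 0.055) [ 0.6137 -0.2712  0.055 ] -0.2705
(236, 60, 0.072) [ 0.6405 -0.274   0.072 ] -0.2718
(242, 217, 0.068) [ 0.4732 -0.264   0.068 ] -0.2636
(242, 212, 0.055) [ 0.4749 -0.2635  0.055 ] -0.2637
(239, 130, 0.036) [ 0.5707 -0.2679  0.036 ] -0.2684
(241, 177, 0.036) [ 0.5139 -0.2649  0.036 ] -0.2656
```

Request:
apply_moves(deltas=[{"translation": [0.025, 0.015, 0], "turn": [-0.009, -0.005, 0.028], "hand": 0.087}, {"translation": [0, 0, -0.025], "turn": [0, 0, 0], "hand": 0.087}, {"translation": [0, 0, -0.03], "turn": [0, 0, 0], "hand": 0.087}, {"translation": [0, 0, -0.03], "turn": [0, 0, 0], "hand": 0.087}, {"translation": [0, 0, 0], "turn": [0, 0, 0], "hand": 0.087}])

```text
time: 1.65
ee_pos: [0.5407, -0.2733, 0.1103]
eef_rot: [1.0, -0.027, -0.001, 0.002]
ft_force: [-0.7, -0.1, -0.7]
width: 0.087
```

Request:
apply_moves(deltas=[{"translation": [0.003, 0.006, -0.02], "turn": [0.003, 0, 0.005], "hand": 0.087}, {"translation": [0, 0.001, -0.015], "turn": [0, 0, 0], "hand": 0.087}, {"translation": [0, 0, -0.01], "turn": [0, 0, 0], "hand": 0.06}, {"translation": [0, 0, 0], "turn": [0, 0, 0], "hand": 0.05}])

```text
time: 2.05
ee_pos: [0.5435, -0.2698, 0.0671]
eef_rot: [1.0, -0.025, -0.001, 0.002]
ft_force: [-0.0, -0.1, 0.4]
width: 0.0778
```

Request:
apply_moves(deltas=[{"translation": [0, 0.003, -0.004], "turn": [0.003, 0, 0], "hand": 0.03}, {"translation": [0, 0, 0], "turn": [0, 0, 0], "hand": 0.03}, {"translation": [0, 0, 0], "turn": [0, 0, 0], "hand": 0.03}, {"translation": [0, 0, 0], "turn": [0, 0, 0], "hand": 0.03}, {"translation": [0, 0, 0], "turn": [0, 0, 0], "hand": 0.03}], newtons=15)

```text
time: 2.55
ee_pos: [0.545, -0.2681, 0.0663]
eef_rot: [1.0, -0.026, 0.001, 0.001]
ft_force: [0.5, 0.1, -0.1]
width: 0.0389
```

Request:
apply_moves(deltas=[{"translation": [0, 0.001, -0.005], "turn": [0, 0, 0], "hand": 0.03}, {"translation": [0, 0, 0], "turn": [0, 0, 0], "hand": 0.03}, {"translation": [0, 0, 0], "turn": [0, 0, 0], "hand": 0.03}])

```text
time: 2.85
ee_pos: [0.5451, -0.2671, 0.0612]
eef_rot: [1.0, -0.026, 0.002, 0.002]
ft_force: [-0.6, 0.7, -0.2]
width: 0.0304
```

Request:
apply_moves(deltas=[{"translation": [0, 0, 0.002], "turn": [0, 0, 0], "hand": 0.02}, {"translation": [0, 0, 0], "turn": [0, 0, 0], "hand": 0.01}, {"translation": [0, 0, 0], "turn": [0, 0, 0], "hand": 0.005}, {"translation": [0, 0, 0], "turn": [0, 0, 0], "hand": 0.005}], newtons=20)

```text
time: 3.25
ee_pos: [0.5452, -0.2671, 0.0634]
eef_rot: [1.0, -0.026, 0.002, 0.002]
ft_force: [-0.2, -0.1, -0.5]
width: 0.0079
```

Width of 8 mm is less than the 20 mm barrel, so the grasp has missed. I'll look.

```bash
python3 - <<'E'
from h import *
s=readout.read_state();print(s["ee_pos"],s["width"],s["ft_force"])
c,im=snap("wrist","w2");c2,im2=snap("side","s2")
p=proj(c2,s["ee_pos"]).astype(int);print(p)
a=im2[p[1]-60:p[1]+40,p[0]-60:p[0]+60]
o=np.zeros((600,800,3),np.uint8);o[:300,:400]=cv2.resize(im,(400,300));o[:400,400:]=cv2.resize(a,(400,400*100//120))[:400] if 0 else np.vstack([cv2.resize(a,(400,333)),np.zeros((67,400,3),np.uint8)])
cv2.imwrite("pics/o2.png",o)
E
```

```text
[ 0.54515142 -0.26712355  0.06338956] 0.007929058855870492 [-0.20812153 -0.0642374  -0.51992765]
[281 162]
```

View pics/o2.png

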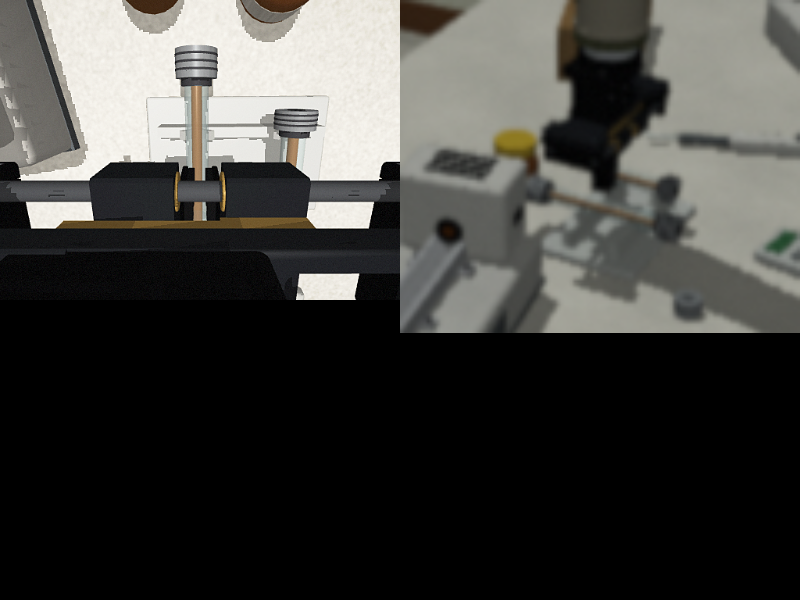

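```bash
python3 - <<'E'
from h import *
c=calibration("wrist");c2=calibration("side")
s=readout.read_state();e=np.array(s["ee_pos"])
im=cv2.imread("pics/w2.png");a=im[180:300,190:310];b=cv2.imread("pics/s2.png")[135:185,255:315]
for z in(.049,.055,.0634,.09):print(z,proj(c,[e[0],e[1],z])-[190,180],proj(c2,[e[0],e[1],z])-[255,135])
o=np.zeros((400,800,3),np.uint8);o[:,:400]=cv2.resize(a,(400,400),interpolation=2);o[:333,400:]=cv2.resize(b,(400,333),interpolation=2)
cv2.imwrite("pics/o3.png",np.clip(o.astype(int)*1.6,0,255).astype(np.uint8))
E
```

```text
0.049 [66.626504   32.13369569] [26.42214179 30.5739771 ]
0.055 [66.67904025 34.81787682] [26.47251473 29.29736975]
0.0634 [66.75796249 38.85017   ] [26.54335208 27.5021308 ]
0.09 [67.05916315 54.23910756] [26.77012764 21.75493164]
```

View pics/o3.png

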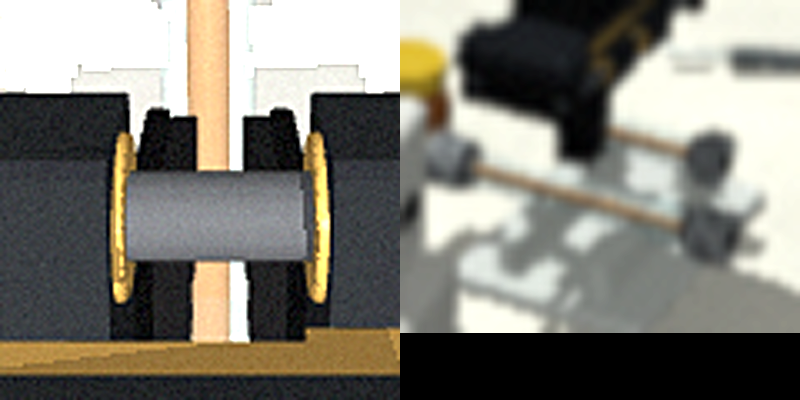

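The fingers are visibly above the tube: in the side view the tip ends at (281,159), while the tube core is at about (281,164). I'll compute the true tip height from both views.

```bash
python3 - <<'E'
from h import *
c=calibration("wrist");c2=calibration("side")
e=np.array(readout.read_state()["ee_pos"])
for z in(.045,.055,.065,.075,.085,.095):
    print(z,"side near finger",(proj(c2,[e[0],e[1]+.010,z])).round(1),"wrist front finger tips",(proj(c,[e[0]+.0095,e[1]+.008,z])).round(1),proj(c,[e[0]+.0095,e[1]-.008,z]).round(1), "gap px per 8mm",(proj(c,[e[0]+.0095,e[1]+.004,z])-proj(c,[e[0]+.0095,e[1]-.004,z]))[0].round(1))
im=cv2.imread("pics/s2.png");g=cv2.cvtColor(im,6);print(g[150:170,276:288])
E
```

```text
0.045 side near finger [280.4 167.5] wrist front finger tips [245.  198.6] [266.9 197.5] gap px per 8mm -11.0
0.055 side near finger [280.5 165.4] wrist front finger tips [244.5 202.4] [267.5 201.3] gap px per 8mm -11.5
0.065 side near finger [280.5 163.3] wrist front finger tips [244.  206.7] [268.2 205.5] gap px per 8mm -12.1
0.075 side near finger [280.6 161.1] wrist front finger tips [243.4 211.4] [268.9 210.1] gap px per 8mm -12.7
0.085 side near finger [280.7 158.9] wrist front finger tips [242.7 216.6] [269.7 215.3] gap px per 8mm -13.5
0.095 side near finger [280.8 156.8] wrist front finger tips [242.  222.6] [270.6 221.2] gap px per 8mm -14.3
[[  2   6  13  15   9   6   6   4   5  24  80 146]
 [  9   6  12  16  10   5   4   4   6  24  82 145]
 [ 41  27  14   8   4   5   5   4   6  28  84 141]
 [100  80  41  10   1   5   5   4   9  30  81 128]
 [147 130  72  19   3   4   3   5   9  26  62  95]
 [156 143  85  26   4   2   4   4   8  25  55  71]
 [156 144  89  29   4   1   3   3   9  31  61  70]
 [157 143  87  27   3   3   3   4  17  36  62  72]
 [157 144  96  45  28  19  16  17  36  55  69  74]
 [156 150 120  95  83  67  52  42  58  71  74  75]
 [150 146 137 136 130 112  91  65  69  74  76  76]
 [134 135 138 142 140 127 101  79  76  75  76  78]
 [102 113 122 130 129 119 100  89  84  82  81  81]
 [ 73  82  90 100 102 104 101  97  95  97  95  91]
 [ 70  76  72  72  74  81  84  86  92  99 107 102]
 [ 77  83  74  68  65  66  67  69  76  85  94  95]
 [ 78  76  74  71  70  71  75  80  82  78  80  80]
 [ 75  75  74  74  75  85 104 114 110  99  93  84]
 [ 75  73  75  77  88 111 134 138 131 121 113  97]
 [ 74  75  76  86 113 135 144 143 137 123 113  95]]
```

Both views put the real tip at z≈0.080, about 31 mm higher than the stated tool geometry gives. Going down 30 mm is safe under either geometry, since the rack floor is at 12 mm. I'll reopen and descend.

Request:
apply_moves(deltas=[{"translation": [0, 0, 0], "turn": [0, 0, 0], "hand": 0.045}, {"translation": [0, 0, 0], "turn": [0, 0, 0], "hand": 0.045}, {"translation": [0, 0, 0], "turn": [0, 0, 0], "hand": 0.045}, {"translation": [0, 0, 0], "turn": [0, 0, 0], "hand": 0.045}, {"translation": [0, 0, 0], "turn": [0, 0, 0], "hand": 0.045}])

```text
time: 3.85
ee_pos: [0.5451, -0.2671, 0.0633]
eef_rot: [1.0, -0.026, 0.001, 0.001]
ft_force: [0.3, -0.3, 0.2]
width: 0.0382
```

Request:
apply_moves(deltas=[{"translation": [0, 0, -0.01], "turn": [0, 0, 0], "hand": 0.045}, {"translation": [0, 0, -0.01], "turn": [0, 0, 0], "hand": 0.045}, {"translation": [0, 0, -0.01], "turn": [0, 0, 0], "hand": 0.045}, {"translation": [0, 0, 0], "turn": [0, 0, 0], "hand": 0.045}])

```text
time: 4.25
ee_pos: [0.5445, -0.2669, 0.0299]
eef_rot: [1.0, -0.026, 0.001, 0.001]
ft_force: [0.5, 0.4, -0.3]
width: 0.0447
```

```bash
python3 - <<'E'
from h import *
s=readout.read_state();e=np.array(s["ee_pos"]);print(e,s["width"],s["ft_force"])
c,im=snap("wrist","w4");c2,im2=snap("side","s4")
for z in(.02,.035,.05,.065):print(z,"side",proj(c2,[e[0],e[1]+s["width"]/2+.007,z]).round(1),"wrist",proj(c,[e[0]+.0095,e[1]+.03,z]).round(1))
a=im[170:300,175:325];b=im2[135:185,255:315]
o=np.zeros((347,800,3),np.uint8);o[:,:400]=cv2.resize(a,(400,347),interpolation=2);o[:333,400:]=cv2.resize(b,(400,333),interpolation=2)
cv2.imwrite("pics/o4.png",np.clip(o.astype(int)*1.6,0,255).astype(np.uint8))
E
```

```text
[ 0.54450264 -0.26686927  0.02992661] 0.044650876731497334 [ 0.52255323  0.41927171 -0.34111313]
0.02 side [278.3 175.1] wrist [213.2 203.3]
0.035 side [278.4 171.9] wrist [210.  209.8]
0.05 side [278.5 168.7] wrist [206.1 217.6]
0.065 side [278.6 165.5] wrist [201.5 226.7]
```

View pics/o4.png

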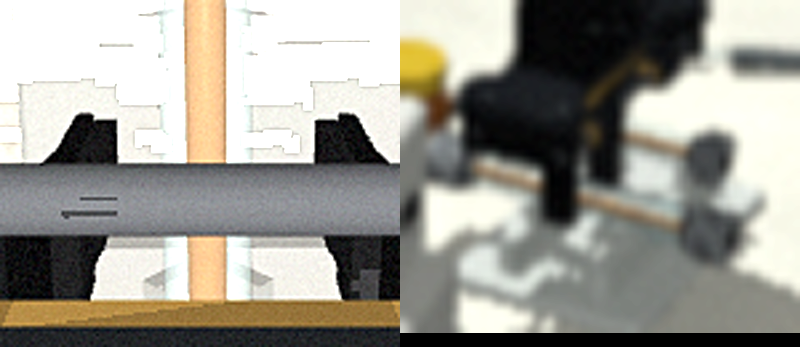

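The fingers now straddle the tube, with the gap spanning columns 117–316 of the crop and the core at 207, so I'm about 2 mm off to -y. The tip is at z≈0.048. I'll shift and close.

Request:
apply_moves(deltas=[{"translation": [0, 0.002, 0], "turn": [0, 0, 0], "hand": 0.03}, {"translation": [0, 0, 0], "turn": [0, 0, 0], "hand": 0.02}, {"translation": [0, 0, 0], "turn": [0, 0, 0], "hand": 0.01}, {"translation": [0, 0, 0], "turn": [0, 0, 0], "hand": 0.005}, {"translation": [0, 0, 0], "turn": [0, 0, 0], "hand": 0.005}], newtons=20)

```text
time: 4.85
ee_pos: [0.5463, -0.265, 0.0328]
eef_rot: [1.0, -0.026, 0.003, 0.002]
ft_force: [0.5, 1.0, -0.9]
width: 0.0192
```

Request:
apply_moves(deltas=[{"translation": [0, 0, 0], "turn": [0, 0, 0], "hand": 0.005}, {"translation": [0, 0, 0.005], "turn": [0, 0, 0], "hand": 0.005}, {"translation": [0, 0, 0.01], "turn": [0, 0, 0], "hand": 0.005}, {"translation": [0, 0, 0.015], "turn": [0, 0, 0], "hand": 0.005}, {"translation": [0, 0, 0], "turn": [0, 0, 0], "hand": 0.005}], newtons=25)

```text
time: 5.35
ee_pos: [0.5457, -0.2652, 0.0651]
eef_rot: [1.0, -0.026, 0.002, 0.002]
ft_force: [0.1, 0.0, -2.2]
width: 0.0194
```

Held: width is 19.4 mm and the weight is felt. The tube axis is about 22 mm above the reported TCP. I'll lift and then swing over.

Request:
apply_moves(deltas=[{"translation": [0, 0, 0.03], "turn": [0, 0, 0], "hand": 0.005}, {"translation": [0, 0, 0.035], "turn": [0, 0, 0], "hand": 0.005}, {"translation": [0, 0, 0.035], "turn": [0, 0, 0], "hand": 0.005}, {"translation": [0, 0, 0.035], "turn": [0, 0, 0], "hand": 0.005}, {"translation": [0, 0, 0.03], "turn": [0, 0, 0.05], "hand": 0.005}])

```text
time: 5.85
ee_pos: [0.5418, -0.2639, 0.2326]
eef_rot: [1.0, -0.001, -0.001, 0.001]
ft_force: [0.6, -1.0, -2.3]
width: 0.0194
```

Request:
apply_moves(deltas=[{"translation": [0.005, 0.02, 0], "turn": [0, 0, 0.12], "hand": 0.005}, {"translation": [0.005, 0.03, 0], "turn": [0, 0, 0.14], "hand": 0.005}, {"translation": [0.005, 0.03, 0], "turn": [0, 0, 0.14], "hand": 0.005}, {"translation": [0.005, 0.03, 0], "turn": [0, 0, 0.14], "hand": 0.005}, {"translation": [0.005, 0.03, 0], "turn": [0, 0, 0.14], "hand": 0.005}])

```text
time: 6.35
ee_pos: [0.5678, -0.1266, 0.2407]
eef_rot: [0.941, 0.34, 0.005, 0.004]
ft_force: [0.2, -0.2, -3.0]
width: 0.0191
```

Request:
apply_moves(deltas=[{"translation": [0.005, 0.03, 0], "turn": [0, 0, 0.14], "hand": 0.005}, {"translation": [0.005, 0.03, 0], "turn": [0, 0, 0.14], "hand": 0.005}, {"translation": [0.005, 0.03, 0], "turn": [0, 0, 0.14], "hand": 0.005}, {"translation": [0.005, 0.03, 0], "turn": [0, 0, 0.14], "hand": 0.005}, {"translation": [0.005, 0.03, 0], "turn": [0, 0, 0.14], "hand": 0.005}])

```text
time: 6.85
ee_pos: [0.5927, 0.0292, 0.2426]
eef_rot: [0.758, 0.653, 0.007, 0.004]
ft_force: [0.4, -0.5, -2.7]
width: 0.0193
```

Request:
apply_moves(deltas=[{"translation": [0.005, 0.025, 0], "turn": [-0.003, 0.008, 0.13], "hand": 0.005}, {"translation": [0.007, 0.025, 0], "turn": [0, 0.008, 0.13], "hand": 0.005}, {"translation": [0.007, 0.02, 0], "turn": [0, 0, 0], "hand": 0.005}, {"translation": [0, 0, 0], "turn": [0, 0, 0], "hand": 0.005}])

```text
time: 7.25
ee_pos: [0.6113, 0.1074, 0.2438]
eef_rot: [0.658, 0.753, 0.001, -0.002]
ft_force: [0.2, -0.6, -3.1]
width: 0.0191
```

```bash
python3 - <<'E'
from h import *
s=readout.read_state();print(s["ee_pos"],s["eef_rot"],s["width"],s["time"])
snap("top","t5");c,im=snap("wrist","w5")
t=cv2.imread("pics/t5.png")[110:210,90:290]
o=np.zeros((600,800,3),np.uint8);o[:384,:512]=im;o[384:,:432]=cv2.resize(t,(432,216),interpolation=2);cv2.imwrite("pics/o5.png",o[:, :520])
E
```

```text
[0.61133209 0.10738474 0.24376484] [ 0.65824673  0.75279982  0.00091036 -0.0016834 ] 0.01905840363486058 7.25
```

View pics/o5.png

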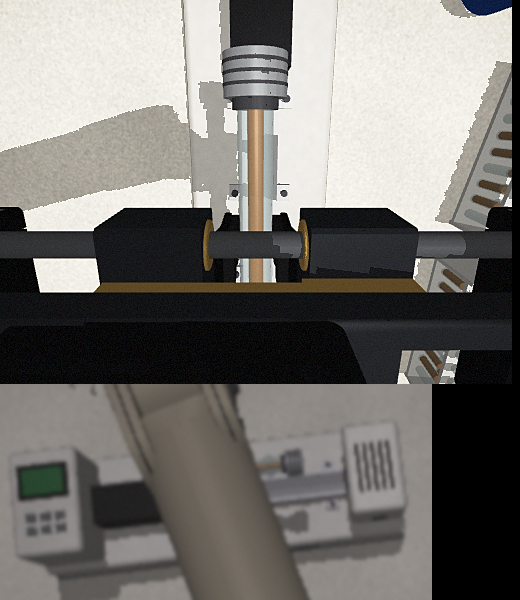

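The wrist view shows the tube level over the trough, with its leading cap at columns 222–291, rows 45–97. The hood edges are at (229,10) and (293,10), the bolts at (235,193) and (284,193), and the base edges at columns ~187 and ~333. I'll work out the axis from these.

```bash
python3 - <<'E'
from h import *
c=calibration("wrist");P=lambda u,v,z:onz(c,u,v,z)
e=np.array(readout.read_state()["ee_pos"])
im=cv2.imread("pics/w5.png");g=cv2.cvtColor(im,6).astype(int)
for r in(3,15,30):
    x=np.where(g[r,215:305]<45)[0]+215;a,b=P(x[0],r,.143),P(x[-1],r,.143);print("hood",r,x[0],x[-1],((a+b)/2).round(4),np.linalg.norm(a-b).round(4))
for r in(5,100,190):
    row=g[r];d=np.diff(cv2.GaussianBlur(row.astype(np.float32).reshape(1,-1),(5,1),0)[0])
    l=180+np.argmax(np.abs(d[180:205]));q=318+np.argmax(np.abs(d[318:345]));a,b=P(l,r,.082),P(q,r,.082);print("base",r,l,q,((a+b)/2).round(4),np.linalg.norm(a-b).round(4))
a,b=P(235,193,.084),P(284,193,.084);print("bolts",a.round(4),b.round(4),((a+b)/2).round(4))
ax=.2438+.022
print("cap face top",P(257,45,ax+.017).round(4),"cap mid", ((P(223,60,ax)+P(291,60,ax))/2).round(4), "inner",P(252,97,ax+.017).round(4),np.linalg.norm(P(223,60,ax)-P(291,60,ax)))
hs=cv2.cvtColor(im,cv2.COLOR_BGR2HSV);m=cv2.inRange(hs,(5,80,60),(22,255,255))
Q=[]
for r in range(112,205,4):
    x=np.where(m[r,235:275])[0]
    if len(x)>2:Q.append(P(x.mean()+235,r,ax))
Q=np.array(Q);k=np.polyfit(Q[:,1],Q[:,0],1);print("tube axis slope",k,"x at e.y",np.polyval(k,e[1]),Q[0],Q[-1])
E
```

```text
hood 3 230 292 [0.5947 0.2687 0.143 ] 0.0546
hood 15 230 291 [0.5956 0.2593 0.143 ] 0.0542
hood 30 230 291 [0.5972 0.2473 0.143 ] 0.0548
base 5 180 337 [0.5905 0.288  0.082 ] 0.1684
base 100 199 331 [0.6109 0.1925 0.082 ] 0.1524
base 190 190 326 [0.6171 0.0853 0.082 ] 0.1692
bolts [0.5892 0.0783 0.084 ] [0.6495 0.0862 0.084 ] [0.6193 0.0823 0.084 ]
cap face top [0.5994 0.2022 0.2828] cap mid [0.5999 0.1991 0.2658] inner [0.6    0.1793 0.2828] 0.03531497482537415
tube axis slope [-0.13117601  0.62493054] x at e.y 0.6113082418792174 [0.60222353 0.17310338 0.2658    ] [0.60897636 0.12162423 0.2658    ]
```

Request:
apply_moves(deltas=[{"translation": [0.003, -0.004, -0.01], "turn": [0, 0, -0.004], "hand": 0.005}, {"translation": [0, 0, -0.035], "turn": [0, 0, 0], "hand": 0.005}, {"translation": [0, 0, -0.035], "turn": [0, 0, 0], "hand": 0.005}, {"translation": [0, 0, -0.015], "turn": [0, 0, 0], "hand": 0.005}, {"translation": [0, 0, 0], "turn": [0, 0, 0], "hand": 0.005}])

```text
time: 7.85
ee_pos: [0.6149, 0.0902, 0.1442]
eef_rot: [0.666, 0.746, -0.001, 0.001]
ft_force: [-0.4, 0.1, -2.4]
width: 0.0194
```

Request:
apply_moves(deltas=[{"translation": [0, 0.009, -0.01], "turn": [0, 0, 0.012], "hand": 0.005}, {"translation": [0, 0, -0.012], "turn": [0, 0, 0], "hand": 0.005}, {"translation": [0, 0, 0], "turn": [0, 0, 0], "hand": 0.005}])

```text
time: 8.15
ee_pos: [0.6157, 0.0974, 0.1216]
eef_rot: [0.662, 0.749, -0.001, 0.002]
ft_force: [-0.7, -0.3, -3.5]
width: 0.0194
```

```bash
python3 - <<'E'
from h import *
s=readout.read_state();print(s["ee_pos"],s["eef_rot"],s["width"],s["ft_force"])
c,im=snap("wrist","w6");cv2.imwrite("pics/o6.png",cv2.resize(im[0:290,160:360],(552,800))[:600])
cv2.imwrite("pics/o6.png",np.clip(1.3*cv2.resize(im[0:220,190:330],(380*1,597),interpolation=2).astype(float),0,255).astype(np.uint8))
E
```

```text
[0.61571155 0.0974337  0.12157289] [ 6.62275676e-01  7.49256665e-01 -6.68846263e-04  2.22082617e-03] 0.019403082858506483 [-0.70389195 -0.29893962 -3.50886087]
```

View pics/o6.png

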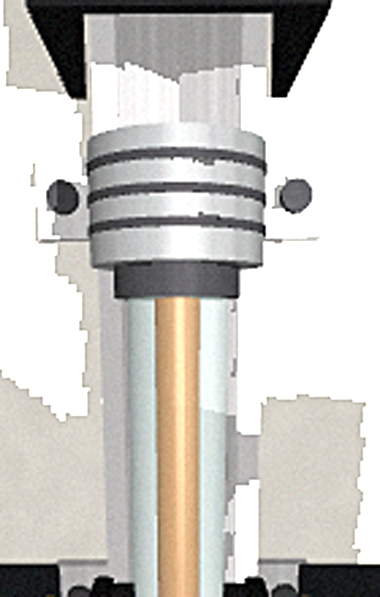

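The view is well aligned: bolt midpoint 179.5, hood midpoint 177.5, cap centre 177 and core 178–180 (crop columns). The lead face sits short of the hood mouth. I'll check that gap.

```bash
python3 - <<'E'
from h import *
c=calibration("wrist");f=lambda u,v,z:onz(c,190+u/2.714,v/2.714,z).round(4)
print("cap face top",f(177,128,.1606),"hood roof edge",f(177,12,.143),"leg bottoms",f(83,97,.082),f(272,97,.082))
print("bolts far",f(63,197,.085),f(296,195,.085),"near",f(80,590,.085),f(285,590,.085),"core",f(178,310,.1436),f(180,590,.1436))
E
```

```text
cap face top [0.6038 0.1957 0.1606] hood roof edge [0.6009 0.2191 0.143 ] leg bottoms [0.5766 0.2174 0.082 ] [0.6255 0.2235 0.082 ]
bolts far [0.574 0.192 0.085] [0.6352 0.2002 0.085 ] near [0.5888 0.083  0.085 ] [0.6498 0.0905 0.085 ] core [0.6077 0.1663 0.1436] [0.6155 0.1075 0.1436]
```

Request:
apply_moves(deltas=[{"translation": [0, 0.012, 0], "turn": [0, 0, 0.008], "hand": 0.005}, {"translation": [0, 0, -0.008], "turn": [0, 0, 0], "hand": 0.005}, {"translation": [0, 0, -0.008], "turn": [0, 0, 0], "hand": 0.005}, {"translation": [0, 0, 0], "turn": [0, 0, 0], "hand": 0.005}])

```text
time: 8.6
ee_pos: [0.6171, 0.1123, 0.1073]
eef_rot: [0.658, 0.753, 0.001, 0.003]
ft_force: [0.1, 0.1, -3.2]
width: 0.0193
```

Request:
apply_moves(deltas=[{"translation": [-0.002, -0.004, 0], "turn": [0.003, 0, 0], "hand": 0.005}, {"translation": [0, 0, -0.004], "turn": [0, 0, 0], "hand": 0.005}, {"translation": [0, 0, 0], "turn": [0, 0, 0], "hand": 0.005}])

```text
time: 8.9
ee_pos: [0.615, 0.1074, 0.1029]
eef_rot: [0.659, 0.752, 0.002, 0.002]
ft_force: [-0.5, -0.9, -2.9]
width: 0.0191
```

```bash
python3 - <<'E'
from h import *
s=readout.read_state();e=s["ee_pos"];print(e,s["eef_rot"],s["ft_force"])
c,im=snap("wrist","w7");hs=cv2.cvtColor(im,cv2.COLOR_BGR2HSV);m=cv2.inRange(hs,(5,80,60),(22,255,255));g=cv2.cvtColor(im,6)
ax=e[2]+.022;Q=[]
for r in range(115,200,4):
    x=np.where(m[r,235:275])[0]
    if len(x)>2:Q.append(onz(c,x.mean()+235,r,ax))
Q=np.array(Q);k=np.polyfit(Q[:,1],Q[:,0],1);print("core x=",k, Q[0],Q[-1])
# dark round bolts beside the trough
d=(cv2.GaussianBlur(g,(3,3),0)<70).astype(np.uint8);d[:,235:285]=0
n,l,st,ce=cv2.connectedComponentsWithStats(d)
for i in range(1,n):
    if 40<st[i,4]<260 and st[i,1]<210 and 190<ce[i][0]<330:
        p=onz(c,*ce[i],.085);print("bolt",ce[i].round(1),st[i],p.round(4),"core there",np.polyval(k,p[1]).round(4))
E
```

```text
[0.6149773  0.1073602  0.10287598] [0.65868128 0.75241458 0.00237212 0.00237693] [-0.54322971 -0.85832487 -2.93023073]
core x= [-0.13693955  0.62951473] [0.6053162  0.17501353 0.12487598] [0.61191942 0.12816503 0.12487598]
bolt [227.1  59.1] [222  57  13   7  41] [0.5832 0.2079 0.085 ] core there 0.601
```

Request:
apply_moves(deltas=[{"translation": [0.0015, 0, -0.003], "turn": [0, 0, 0], "hand": 0.005}, {"translation": [0, 0, -0.003], "turn": [0, 0, 0], "hand": 0.005}, {"translation": [0, 0, 0], "turn": [0, 0, 0], "hand": 0.005}])

```text
time: 9.25
ee_pos: [0.6172, 0.107, 0.097]
eef_rot: [0.659, 0.752, 0.003, 0.003]
ft_force: [-0.4, 0.0, -2.7]
width: 0.0192
```

Request:
apply_moves(deltas=[{"translation": [0, 0, -0.002], "turn": [0.003, 0, 0], "hand": 0.005}, {"translation": [0, 0, -0.001], "turn": [0, 0, 0], "hand": 0.005}])

```text
time: 9.45
ee_pos: [0.6172, 0.1072, 0.0943]
eef_rot: [0.659, 0.752, 0.004, 0.002]
ft_force: [-3.8, -2.6, 5.9]
width: 0.0194
```

Request:
apply_moves(deltas=[{"translation": [-0.001, 0, 0], "turn": [0, 0, 0], "hand": 0.005}, {"translation": [0, 0, 0], "turn": [0, 0, 0], "hand": 0.005}])

```text
time: 9.65
ee_pos: [0.6162, 0.1073, 0.0943]
eef_rot: [0.659, 0.752, 0.004, 0.002]
ft_force: [0.4, 0.2, -2.6]
width: 0.019
```

Request:
apply_moves(deltas=[{"translation": [0, 0, -0.001], "turn": [0, 0, 0], "hand": 0.005}, {"translation": [0, 0, 0], "turn": [0, 0, 0], "hand": 0.005}])

```text
time: 9.85
ee_pos: [0.6163, 0.1072, 0.0935]
eef_rot: [0.659, 0.752, 0.004, 0.002]
ft_force: [-0.3, -1.0, -1.8]
width: 0.0188
```

Request:
apply_moves(deltas=[{"translation": [0, 0, -0.001], "turn": [0, 0, 0], "hand": 0.005}, {"translation": [0, 0, 0], "turn": [0, 0, 0], "hand": 0.005}])

```text
time: 10.05
ee_pos: [0.6163, 0.1072, 0.0936]
eef_rot: [0.659, 0.752, 0.004, 0.002]
ft_force: [0.0, 0.4, -3.2]
width: 0.0191
```

Request:
apply_moves(deltas=[{"translation": [0, 0, -0.002], "turn": [0, 0, 0], "hand": 0.005}, {"translation": [0, 0, 0], "turn": [0, 0, 0], "hand": 0.005}])

```text
time: 10.25
ee_pos: [0.6162, 0.1073, 0.0934]
eef_rot: [0.659, 0.752, 0.004, 0.003]
ft_force: [-0.6, -0.3, -2.9]
width: 0.0188
```

Request:
apply_moves(deltas=[{"translation": [0, 0, -0.002], "turn": [0, 0, 0], "hand": 0.005}])

```text
time: 10.35
ee_pos: [0.616, 0.1073, 0.0926]
eef_rot: [0.659, 0.752, 0.004, 0.003]
ft_force: [-12.0, -3.6, 22.8]
width: 0.0194
```

Request:
apply_moves(deltas=[{"translation": [-0.001, 0, 0], "turn": [0, 0, 0], "hand": 0.005}, {"translation": [0, 0, -0.0005], "turn": [0, 0, 0], "hand": 0.005}])

```text
time: 10.55
ee_pos: [0.6156, 0.1075, 0.0925]
eef_rot: [0.659, 0.752, 0.004, 0.003]
ft_force: [-2.0, -0.4, 4.6]
width: 0.019
```

Seated lightly (about 7 N net onto the trough). Releasing slowly.

Request:
apply_moves(deltas=[{"translation": [0, 0, 0], "turn": [0, 0, 0], "hand": 0.022}, {"translation": [0, 0, 0], "turn": [0, 0, 0], "hand": 0.025}, {"translation": [0, 0, 0], "turn": [0, 0, 0], "hand": 0.03}, {"translation": [0, 0, 0], "turn": [0, 0, 0], "hand": 0.035}])

```text
time: 10.95
ee_pos: [0.6161, 0.1077, 0.0919]
eef_rot: [0.659, 0.752, 0.005, 0.003]
ft_force: [-1.0, 0.1, 0.1]
width: 0.0312
```

Request:
apply_moves(deltas=[{"translation": [0, 0, 0.01], "turn": [0, 0, 0], "hand": 0.04}, {"translation": [0, 0, 0.02], "turn": [0, 0, 0], "hand": 0.045}, {"translation": [0, 0, 0.03], "turn": [0, 0, 0], "hand": 0.045}, {"translation": [0, 0, 0.04], "turn": [0, 0, 0], "hand": 0.045}, {"translation": [0.004, -0.03, 0], "turn": [0, 0, 0], "hand": 0.02}])

```text
time: 11.45
ee_pos: [0.6182, 0.0826, 0.1977]
eef_rot: [0.656, 0.755, 0.006, 0.002]
ft_force: [-0.6, 0.3, -0.7]
width: 0.0419
```

Request:
apply_moves(deltas=[{"translation": [0.004, -0.03, 0.005], "turn": [0, 0, 0], "hand": 0.0}, {"translation": [0.004, -0.03, 0], "turn": [0, 0, 0], "hand": 0.0}, {"translation": [0.003, -0.02, 0], "turn": [0, 0, 0], "hand": 0.0}, {"translation": [0, 0, 0], "turn": [0, 0, 0], "hand": 0.0}])

```text
time: 11.85
ee_pos: [0.6311, -0.0041, 0.2082]
eef_rot: [0.657, 0.754, 0.007, 0.005]
ft_force: [0.2, 0.4, -0.6]
width: 0.0127
```

```bash
python3 - <<'E'
from h import *
s=readout.read_state();e=s["ee_pos"];print(e,s["eef_rot"],s["ft_force"],s["width"])
c,im=snap("wrist","w8");_,t=snap("top","t8");_,d=snap("side","s8")
o=np.zeros((600,800,3),np.uint8);o[:384,:512]=im;o[384:,:432]=cv2.resize(t[110:210,90:290],(432,216),interpolation=2);o[384:,440:]=cv2.resize(d[120:270,150:400],(360,216),interpolation=2)
cv2.imwrite("pics/o8.png",o)
E
```

```text
[ 0.63105743 -0.00410578  0.20821271] [0.65723406 0.75364044 0.00681372 0.00480144] [ 0.18869072  0.40809521 -0.5717233 ] 0.01270592365879823
```

View pics/o8.png

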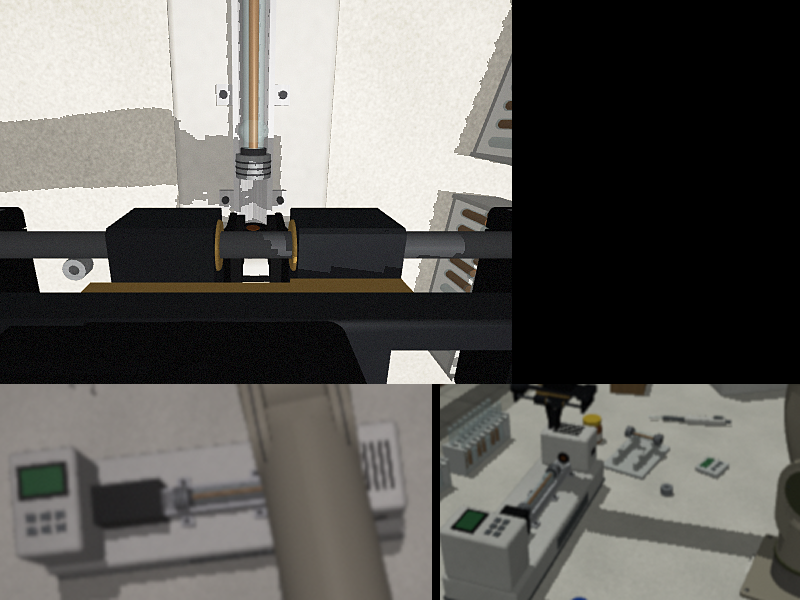

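The tube lies in the trough with its tail cap at (253,150–181), and is well seated. Now I'll compute the tail face and lamp face.

```bash
python3 - <<'E'
from h import *
c=calibration("wrist");e=np.array(readout.read_state()["ee_pos"])
P=lambda u,v,z:onz(c,u,v,z).round(4)
print("tail",P(253,181,.132),P(253,181,.115),"inner",P(253,153,.132),"bolts",P(223,95,.085),P(283,95,.085),P(225,200,.085),P(279,200,.085))
c3=calibration("top");im=cv2.imread("pics/t8.png")
f=lambda u,v,z:onz(c3,90+u/2.16,110+(v-384)/2.16,z).round(4)
print("top: lead cap",f(177,497,.12),"hood edge",f(164,502,.143),"lamp front edge",f(348,430,.177),f(350,490,.177))
for z in(.177,.142,.095):print(proj(c,[.631,-.05,z]))
E
```

```text
tail [0.628  0.0116 0.132 ] [0.6287 0.008  0.115 ] inner [0.6244 0.0372 0.132 ] bolts [0.587  0.0861 0.085 ] [0.6476 0.0949 0.085 ] [ 0.602  -0.0239  0.085 ] [ 0.6615 -0.0156  0.085 ]
top: lead cap [0.6037 0.1983 0.12  ] hood edge [0.5918 0.212  0.143 ] lamp front edge [ 0.6916 -0.0528  0.177 ] [ 0.6052 -0.0565  0.177 ]
[246.52663041 265.37049646]
[247.03984577 246.95584224]
[247.55378187 228.51532716]
```

Request:
apply_moves(deltas=[{"translation": [0, 0, -0.02], "turn": [-0.004, 0.014, 0], "hand": 0.0}, {"translation": [0, 0, -0.02], "turn": [0, 0, 0], "hand": 0.0}, {"translation": [0, 0, 0], "turn": [0, 0, 0], "hand": 0.0}], newtons=10)

```text
time: 12.3
ee_pos: [0.6296, 0.0058, 0.1658]
eef_rot: [0.653, 0.757, 0.001, -0.001]
ft_force: [-1.6, -0.8, 0.6]
width: 0.0004
```

Request:
apply_moves(deltas=[{"translation": [0.001, -0.01, 0], "turn": [0, 0, -0.012], "hand": 0.0}, {"translation": [0, 0, -0.015], "turn": [0, 0, 0], "hand": 0.0}, {"translation": [0, 0, 0], "turn": [0, 0, 0], "hand": 0.0}])

```text
time: 12.6
ee_pos: [0.6306, -0.0029, 0.1499]
eef_rot: [0.657, 0.754, 0.001, -0.001]
ft_force: [0.3, -0.1, -0.6]
width: 0.0007
```

Request:
apply_moves(deltas=[{"translation": [0, -0.003, -0.01], "turn": [0, 0, 0], "hand": 0.0}, {"translation": [0, 0, -0.006], "turn": [0, 0, 0], "hand": 0.0}, {"translation": [0, 0, 0], "turn": [0, 0, 0], "hand": 0.0}])

```text
time: 12.9
ee_pos: [0.6308, -0.0063, 0.1329]
eef_rot: [0.657, 0.754, 0.001, -0.001]
ft_force: [-0.4, 0.1, 1.1]
width: 0.0005
```

```bash
python3 - <<'E'
from h import *
s=readout.read_state();e=s["ee_pos"];print(e,s["eef_rot"],s["ft_force"],s["width"])
c,im=snap("wrist","w9");_,d=snap("side","s9")
o=np.zeros((480,800,3),np.uint8);o[:480,:400]=cv2.resize(im[130:250,205:305],(400,480),interpolation=2)
c2=calibration("side");q=proj(c2,e).astype(int);print(q,proj(c,[.628,.0105,.132]),proj(c,[.628,.0105,.115]),proj(c,[e[0],e[1]+.0095,e[2]+.018]))
o[:480,400:]=cv2.resize(d[q[1]-36:q[1]+24,q[0]-20:q[0]+30],(400,480),interpolation=2)
cv2.imwrite("pics/o9.png",np.clip(o.astype(int)*1.4,0,255).astype(np.uint8))
E
```

```text
[ 0.63079947 -0.00631137  0.13294531] [ 0.65697009  0.75391435  0.00149279 -0.00110622] [-0.35434792  0.07470456  1.1183338 ] 0.00045702010721515704
[230 172] [254.4910582  195.32339591] [254.53986101 189.28958984] [257.3522798  215.51327929]
```

View pics/o9.png

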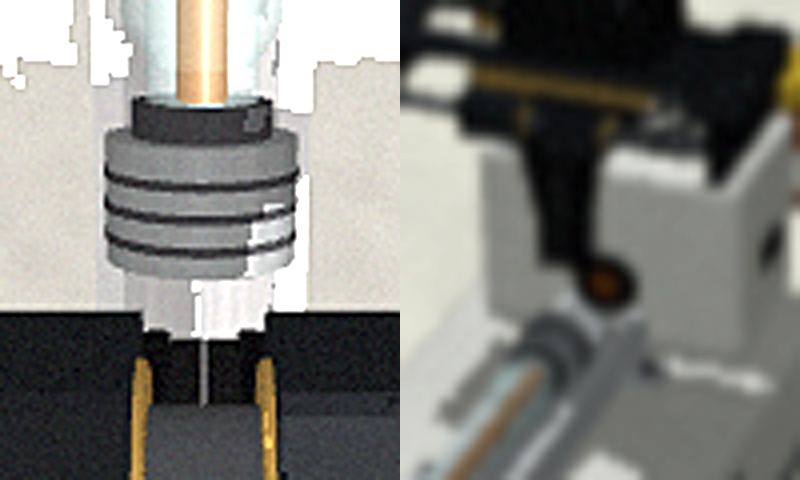

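Request:
apply_moves(deltas=[{"translation": [0, -0.002, -0.005], "turn": [0, 0, 0], "hand": 0.0}, {"translation": [0, 0, -0.007], "turn": [0, 0, 0], "hand": 0.0}, {"translation": [0, 0, 0], "turn": [0, 0, 0], "hand": 0.0}])

```text
time: 13.3
ee_pos: [0.6316, -0.0083, 0.1215]
eef_rot: [0.657, 0.754, 0.002, -0.0]
ft_force: [0.9, 0.8, -0.8]
width: 0.0001
```

Request:
apply_moves(deltas=[{"translation": [0, 0, -0.006], "turn": [0, 0, 0], "hand": 0.0}, {"translation": [0, 0, -0.006], "turn": [0, 0, 0], "hand": 0.0}, {"translation": [0, 0, -0.006], "turn": [0, 0, 0], "hand": 0.0}, {"translation": [0, 0, 0], "turn": [0, 0, 0], "hand": 0.0}])

```text
time: 13.7
ee_pos: [0.6314, -0.0083, 0.1017]
eef_rot: [0.657, 0.754, 0.002, -0.0]
ft_force: [0.5, 0.7, 0.0]
width: 0.0005
```

Request:
apply_moves(deltas=[{"translation": [-0.001, 0.002, -0.003], "turn": [0, 0, 0], "hand": 0.0}, {"translation": [-0.0005, 0.004, 0], "turn": [0, 0, 0], "hand": 0.0}, {"translation": [-0.0005, 0.004, 0], "turn": [0, 0, 0], "hand": 0.0}, {"translation": [-0.0005, 0.004, 0], "turn": [0, 0, 0], "hand": 0.0}])

```text
time: 14.1
ee_pos: [0.6287, 0.0052, 0.0983]
eef_rot: [0.657, 0.753, 0.001, -0.0]
ft_force: [0.0, -1.0, -0.8]
width: 0.0007
```

Request:
apply_moves(deltas=[{"translation": [-0.0007, 0.005, 0], "turn": [0, 0, 0], "hand": 0.0}, {"translation": [-0.0007, 0.005, 0], "turn": [0, 0, 0], "hand": 0.0}, {"translation": [-0.0007, 0.005, 0], "turn": [0, 0, 0], "hand": 0.0}, {"translation": [-0.0007, 0.005, 0], "turn": [0, 0, 0], "hand": 0.0}, {"translation": [-0.0007, 0.005, 0], "turn": [0, 0, 0], "hand": 0.0}])

```text
time: 14.6
ee_pos: [0.6249, 0.0325, 0.0986]
eef_rot: [0.657, 0.754, 0.001, 0.0]
ft_force: [0.1, -2.6, -0.3]
width: 0.0004
```

Request:
apply_moves(deltas=[{"translation": [-0.0003, 0.002, 0], "turn": [0, 0, 0], "hand": 0.0}, {"translation": [-0.0003, 0.002, 0], "turn": [0, 0, 0], "hand": 0.0}, {"translation": [-0.0002, 0.0015, 0], "turn": [0, 0, 0], "hand": 0.0}])

```text
time: 14.9
ee_pos: [0.6239, 0.0394, 0.0987]
eef_rot: [0.657, 0.754, 0.002, 0.0]
ft_force: [-0.1, -1.8, -0.7]
width: 0.0003
```

Request:
apply_moves(deltas=[{"translation": [-0.0002, 0.0012, 0], "turn": [0, 0, 0], "hand": 0.0}, {"translation": [-0.0002, 0.0012, 0], "turn": [0, 0, 0], "hand": 0.0}, {"translation": [-0.0002, 0.0012, 0], "turn": [0, 0, 0], "hand": 0.0}, {"translation": [-0.0002, 0.0012, 0], "turn": [0, 0, 0], "hand": 0.0}, {"translation": [-0.0002, 0.0012, 0], "turn": [0, 0, 0], "hand": 0.0}])

```text
time: 15.4
ee_pos: [0.6232, 0.0452, 0.0988]
eef_rot: [0.657, 0.754, 0.002, 0.0]
ft_force: [-0.1, -1.1, -0.7]
width: 0.0004
```

Request:
apply_moves(deltas=[{"translation": [-0.0002, 0.0012, 0], "turn": [0, 0, 0], "hand": 0.0}, {"translation": [-0.0002, 0.0012, 0], "turn": [0, 0, 0], "hand": 0.0}, {"translation": [-0.0002, 0.0012, 0], "turn": [0, 0, 0], "hand": 0.0}, {"translation": [-0.0002, 0.0012, 0], "turn": [0, 0, 0], "hand": 0.0}, {"translation": [-0.0002, 0.0012, 0], "turn": [0, 0, 0], "hand": 0.0}])

```text
time: 15.9
ee_pos: [0.6222, 0.0516, 0.0989]
eef_rot: [0.657, 0.753, 0.002, 0.001]
ft_force: [-0.1, -1.6, -0.2]
width: 0.0005
```

Request:
apply_moves(deltas=[{"translation": [-0.0002, 0.0012, 0], "turn": [0, 0, 0], "hand": 0.0}, {"translation": [-0.0002, 0.0012, 0], "turn": [0, 0, 0], "hand": 0.0}, {"translation": [-0.0002, 0.0012, 0], "turn": [0, 0, 0], "hand": 0.0}, {"translation": [-0.0002, 0.0012, 0], "turn": [0, 0, 0], "hand": 0.0}, {"translation": [-0.0002, 0.0012, 0], "turn": [0, 0, 0], "hand": 0.0}])

```text
time: 16.4
ee_pos: [0.6212, 0.0581, 0.0989]
eef_rot: [0.657, 0.753, 0.002, 0.001]
ft_force: [0.5, -1.4, -0.7]
width: 0.0002
```

Request:
apply_moves(deltas=[{"translation": [-0.0002, 0.0012, 0], "turn": [0, 0, 0], "hand": 0.0}, {"translation": [-0.0002, 0.0012, 0], "turn": [0, 0, 0], "hand": 0.0}, {"translation": [-0.0002, 0.0012, 0], "turn": [0, 0, 0], "hand": 0.0}, {"translation": [-0.0002, 0.0012, 0], "turn": [0, 0, 0], "hand": 0.0}, {"translation": [-0.0002, 0.0012, 0], "turn": [0, 0, 0], "hand": 0.0}])

```text
time: 16.9
ee_pos: [0.6202, 0.0646, 0.099]
eef_rot: [0.658, 0.753, 0.002, 0.001]
ft_force: [0.8, -1.7, -0.7]
width: 0.0003
```

Request:
apply_moves(deltas=[{"translation": [-0.0002, 0.0012, 0], "turn": [0, 0, 0], "hand": 0.0}, {"translation": [-0.0002, 0.0012, 0], "turn": [0, 0, 0], "hand": 0.0}, {"translation": [-0.0002, 0.0012, 0], "turn": [0, 0, 0], "hand": 0.0}, {"translation": [-0.0002, 0.0012, 0], "turn": [0, 0, 0], "hand": 0.0}])

```text
time: 17.3
ee_pos: [0.6195, 0.0698, 0.0991]
eef_rot: [0.658, 0.753, 0.002, 0.001]
ft_force: [0.9, -2.3, 0.1]
width: 0.0006
```

Request:
apply_moves(deltas=[{"translation": [-0.0002, 0.0012, 0], "turn": [0, 0, 0], "hand": 0.0}, {"translation": [-0.0002, 0.0012, 0], "turn": [0, 0, 0], "hand": 0.0}, {"translation": [-0.0002, 0.0012, 0], "turn": [0, 0, 0], "hand": 0.0}, {"translation": [-0.0002, 0.0012, 0], "turn": [0, 0, 0], "hand": 0.0}])

```text
time: 17.7
ee_pos: [0.6187, 0.075, 0.0991]
eef_rot: [0.658, 0.753, 0.002, 0.001]
ft_force: [0.8, -2.1, -0.5]
width: 0.0002
```

Request:
apply_moves(deltas=[{"translation": [-0.0002, 0.0012, 0], "turn": [0, 0, 0], "hand": 0.0}, {"translation": [-0.0002, 0.0012, 0], "turn": [0, 0, 0], "hand": 0.0}, {"translation": [-0.0002, 0.0012, 0], "turn": [0, 0, 0], "hand": 0.0}, {"translation": [-0.0002, 0.0012, 0], "turn": [0, 0, 0], "hand": 0.0}])

```text
time: 18.1
ee_pos: [0.6179, 0.0801, 0.0992]
eef_rot: [0.658, 0.753, 0.002, 0.001]
ft_force: [0.1, -1.8, -0.8]
width: 0.0006
```

Request:
apply_moves(deltas=[{"translation": [-0.0002, 0.0012, 0], "turn": [0, 0, 0], "hand": 0.0}, {"translation": [-0.0002, 0.0012, 0], "turn": [0, 0, 0], "hand": 0.0}, {"translation": [-0.0002, 0.0012, 0], "turn": [0, 0, 0], "hand": 0.0}, {"translation": [-0.0002, 0.0012, 0], "turn": [0, 0, 0], "hand": 0.0}])

```text
time: 18.5
ee_pos: [0.6171, 0.0853, 0.0993]
eef_rot: [0.658, 0.753, 0.002, 0.001]
ft_force: [1.2, -2.4, -0.2]
width: 0.0002
```

Request:
apply_moves(deltas=[{"translation": [-0.0002, 0.0012, 0], "turn": [0, 0, 0], "hand": 0.0}, {"translation": [-0.0002, 0.0012, 0], "turn": [0, 0, 0], "hand": 0.0}, {"translation": [-0.0002, 0.0012, 0], "turn": [0, 0, 0], "hand": 0.0}, {"translation": [-0.0002, 0.0012, 0], "turn": [0, 0, 0], "hand": 0.0}])

```text
time: 18.9
ee_pos: [0.6169, 0.0864, 0.0993]
eef_rot: [0.659, 0.752, 0.0, 0.003]
ft_force: [1.5, -5.9, 1.3]
width: 0.0006
```

Request:
apply_moves(deltas=[{"translation": [-0.0002, 0.0012, 0], "turn": [0, 0, 0], "hand": 0.0}])

```text
time: 19.0
ee_pos: [0.6169, 0.0863, 0.0993]
eef_rot: [0.659, 0.752, -0.0, 0.003]
ft_force: [0.5, -5.8, 0.6]
width: 0.0003
```

Request:
apply_moves(deltas=[{"translation": [-0.0002, 0.0016, 0], "turn": [0, 0, 0], "hand": 0.0}])

```text
time: 19.1
ee_pos: [0.6169, 0.0863, 0.0993]
eef_rot: [0.66, 0.752, -0.001, 0.004]
ft_force: [0.6, -7.1, 1.0]
width: 0.0007
```

The tube bears firmly: no movement at 7 N, against about 2 N while sliding. Backing off and retreating up.

Request:
apply_moves(deltas=[{"translation": [0.0005, -0.005, 0], "turn": [0, 0, 0], "hand": 0.0}, {"translation": [0.0015, -0.012, 0], "turn": [0, 0, 0], "hand": 0.0}, {"translation": [0.001, -0.008, 0.005], "turn": [0, 0, 0], "hand": 0.0}, {"translation": [0, 0, 0.03], "turn": [0, 0, 0], "hand": 0.0}, {"translation": [0, 0, 0.04], "turn": [0, 0, 0], "hand": 0.0}])

```text
time: 19.6
ee_pos: [0.6161, 0.0591, 0.1709]
eef_rot: [0.659, 0.752, -0.004, -0.001]
ft_force: [0.2, -0.4, -0.2]
width: 0.0004
```

Request:
apply_moves(deltas=[{"translation": [0, 0, 0.03], "turn": [0, 0, 0], "hand": 0.0}, {"translation": [-0.02, -0.02, 0.02], "turn": [0, 0, 0], "hand": 0.0}, {"translation": [-0.02, -0.02, 0], "turn": [0, 0, 0], "hand": 0.0}, {"translation": [-0.01, 0, 0], "turn": [0, 0, 0], "hand": 0.0}, {"translation": [0, 0, 0], "turn": [0, 0, 0], "hand": 0.0}])

```text
time: 20.1
ee_pos: [0.567, 0.0177, 0.2308]
eef_rot: [0.659, 0.752, 0.0, 0.002]
ft_force: [0.3, 0.7, 0.3]
width: 0.0003
```

```bash
python3 - <<'E'
from h import *
s=readout.read_state();e=s["ee_pos"];print(e,s["ft_force"],s["time"])
c,im=snap("wrist","w10");_,t=snap("top","t10");_,d=snap("side","s10")
o=np.zeros((600,800,3),np.uint8);o[:384,:512]=im;o[384:,:432]=cv2.resize(t[110:210,90:290],(432,216),interpolation=2);o[384:,440:]=cv2.resize(d[120:270,150:400],(360,216),interpolation=2)
cv2.imwrite("pics/o10.png",o)
E
```

```text
[0.56701853 0.01770236 0.23081006] [0.33163922 0.67950887 0.34406901] 20.1
```

View pics/o10.png

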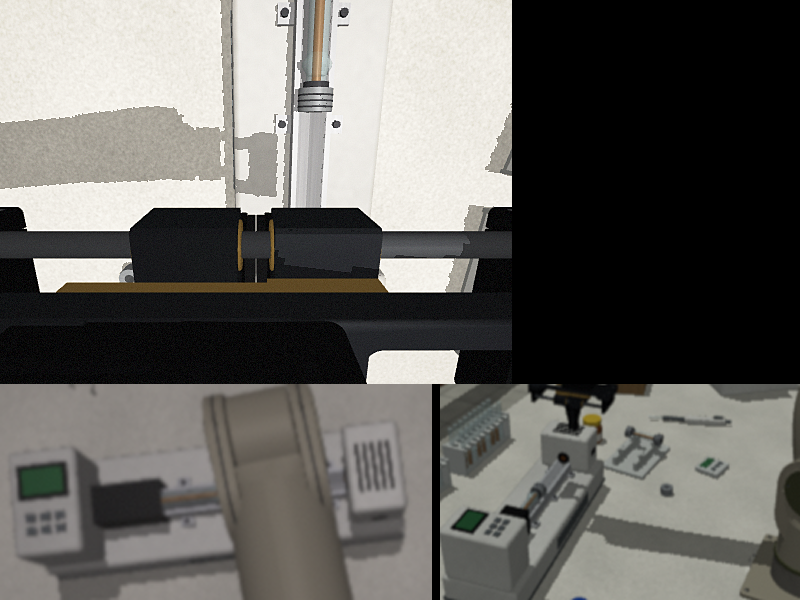

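The tube lies in the trough, with its tail cap at (315,82–111) and the front half under the hood. The bystanders look unmoved. A final numeric check of the tail, then I'll hand in.

```bash
python3 - <<'E'
from h import *
c=calibration("wrist");print("tail",onz(c,315,111,.132).round(4),onz(c,315,111,.115).round(4))
a,b=[cv2.imread(f"pics/{n}.png").astype(int) for n in("s8","s10")]
D=(np.abs(a-b).max(2)>40).astype(np.uint8);n,l,st,ce=cv2.connectedComponentsWithStats(D)
print([st[i].tolist() for i in range(1,n) if st[i,4]>25])
print(order.close_job())
E
```

```text
tail [0.6144 0.0985 0.132 ] [0.6178 0.0994 0.115 ]
[[413, 5, 35, 58, 1378], [389, 10, 16, 6, 54], [333, 12, 23, 23, 147], [356, 12, 6, 8, 26], [356, 22, 6, 26, 88], [241, 31, 19, 5, 58], [207, 35, 29, 81, 925], [360, 48, 40, 8, 159], [382, 60, 7, 10, 36], [240, 62, 33, 79, 1077], [386, 70, 16, 52, 295], [434, 109, 11, 9, 52], [199, 112, 21, 21, 256], [224, 117, 10, 5, 37], [415, 116, 16, 5, 35], [437, 119, 12, 53, 349], [214, 123, 25, 29, 307], [389, 124, 10, 51, 281], [237, 127, 13, 25, 197], [222, 176, 16, 14, 99], [234, 184, 20, 10, 71], [213, 189, 6, 6, 26], [233, 195, 12, 5, 39], [258, 206, 120, 25, 643], [264, 225, 116, 22, 684], [433, 241, 20, 21, 148]]
the job is handed in; nothing more can be done
None
```

The long tube is lying in the trough against the stop pins, and I handed the job in after about 20 s of the 67 s allowed. No verdict came back.

- **Sequence:** I took the tube from the rack, laid it in the open trough and let go of it. I then pushed it by its tail cap with closed fingers until it stopped.
- **Stop:** Sliding took about 1–2.5 N. The tube then halted and stayed put under 5.8 and 7.1 N, which is above the stated sliding friction. The highest pushing force I read was about 7 N.
- **Final position:** The last wrist picture puts the tail face at y ≈ 0.099 m, against about 0.096 m from the contact position. That 3 mm difference is within my measuring error. By my measured hood position the pins are about 20 mm behind the nominal stop point, inside the ±25 mm range.
- **Bystanders:** The rack, short tube and other things look unmoved in the last pictures. My before/after image comparison was no use for this, because the arm and its shadow had moved too.

Two things went wrong on the way:

- **First grasp missed:** The fingertips measured about 31 mm higher than the tool description implies, so the fingers closed above the tube. They did not visibly disturb it, and I corrected the height from the images.
- **Harder touch when laying down:** One short downward step pressed the tube onto the trough with about 23 N. I eased it to about 5 N before letting go.

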